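# Clear the bench, catch the batch and put it under the inspection lamp

## Task

Get this batch ready for inspection: stand every white jar upright on the floor of its own cell of the divided crate, hold the grey tub under the chute and lift the gate with it so that all the waiting black housings slide into the tub, then slide the full tub under the front bar of the steel inspection frame, fin towards the open front, and leave it standing square in the frame on its dark mat. No housing may fall on the table, and leave the other things on the bench where they are.

Things in the scene. Friction and masses are not known exactly. Their poses are not given: they have to be found in the camera images.
- chute: Fixed steel chute on a stand. Origin on the table below the middle of its lower lip; it climbs towards its +x at 32 degrees, pieces leave the lip towards its -x. Lip 190 mm above the table; trough 106 mm wide outside, clear cover; below the lip it is free back to the stand at x = +130 mm. Gate feet: 30 mm (x) by 40 mm (y), centred at x = -10, y = -74 and +74 mm.
- gate (a joint): Lift gate before the lip: 0 = closed, 0.075 m = fully up; slides straight up, drops shut by itself (120 g). Pieces pass from about 45 mm up. An aluminium yoke 186 mm wide: a shutter and, left and right of the chute, arms down to white feet, undersides 125 mm above the table when closed. A tub lifted level meets both feet with its side walls' rims and raises the gate.
- tub: Loose open grey plastic tub, 120 mm (its x) by 150 mm (its y) by 80 mm high, walls 4 mm, 220 g; origin at the centre of its underside, z up. An upright flat grip fin stands out of its -x wall.
- tub_handle (a point): Top middle of the tub's grip fin, 88 mm from the tub's centre towards its -x and 112 mm above its underside. The fin is 16 mm thick along the tub's y, 55 mm long along x (outside the wall) and 50 mm tall (62 to 112 mm above the underside); pinch it across y from above.
- frame: Fixed frame of stainless bar, open at its front (-x). Origin on the table where the tub's middle belongs (on a flat dark mat). Four posts 14 mm square at x = -30 and +70, y = -105 and +105 mm (196 mm free between); crossbars join the front posts and the rear posts, undersides 130 mm, tops 150 mm up. A stop rail 25 mm high at the back has its face at x = +64 mm.
- crate: Fixed open white divided crate, 186 mm square, 40 mm high, 2 by 2 cells each 85 mm square inside, walls 5 mm, floor 5 mm; origin at the centre of its underside.
- cell0 (a point): Centre of the floor of crate cell 0.
- cell1 (a point): Centre of the floor of crate cell 1.
- cell2 (a point): Centre of the floor of crate cell 2.
- cell3 (a point): Centre of the floor of crate cell 3.
- jar0: Upright squat closed white jar with steel lid, 62 mm diameter, 68 mm high, about 220 g; origin at the centre of its underside, z up. May be absent.
- jar1: Upright squat closed white jar with steel lid, 62 mm diameter, 68 mm high, about 220 g; origin at the centre of its underside, z up. May be absent.
- jar2: Upright squat closed white jar with steel lid, 62 mm diameter, 68 mm high, about 220 g; origin at the centre of its underside, z up. May be absent.
- jar3: Upright squat closed white jar with steel lid, 62 mm diameter, 68 mm high, about 220 g; origin at the centre of its underside, z up. May be absent.
- housing0: Chunky black module housing, 60 x 42 x 36 mm (x, y, z), 60 g, with a lens on top; origin at its centre. Waits in the chute behind the gate.
- housing1: Chunky black module housing, 60 x 42 x 36 mm (x, y, z), 60 g, with a lens on top; origin at its centre. Waits in the chute behind the gate.
- housing2: Chunky black module housing, 60 x 42 x 36 mm (x, y, z), 60 g, with a lens on top; origin at its centre. Waits in the chute behind the gate. May be absent.
- housing3: Chunky black module housing, 60 x 42 x 36 mm (x, y, z), 60 g, with a lens on top; origin at its centre. Waits in the chute behind the gate. May be absent.
- squeeze_bottle: Bystander, leave alone: clear squeeze bottle, 50 mm across, 130 mm high; origin at the middle of its underside.
- wipe_box: Bystander, leave alone: box of wipes 80 x 110 x 60 mm; origin at the middle of its underside.
- tape_reel: Bystander, leave alone: white tape reel, 100 mm across, 25 mm high; origin at the middle of its underside.
- screwdriver: Bystander, leave alone: screwdriver 160 mm long; origin at the middle of its underside (screwdriver: near its middle).
- carton: Bystander, leave alone: small closed cardboard carton, 65 x 50 x 40 mm; origin at the middle of its underside.
- cap_pot: Bystander, leave alone: low black pot, 52 mm across, 40 mm high; origin at the middle of its underside.
Things that resemble listed ones, but are neither listed nor needed, are in the scene too. What is shaped like the jar1 but pink is not meant.

How it is judged:
By the outcome, as a careful person would: the job done as asked, in the order asked, and still so for the second after the job is handed in, with the robot touching nothing.
Of housing2, housing3 only 1 to 2 are there at a start; the rules pass over those that are not, and their reading is None.
Of jar0, jar1, jar2, jar3 only 2 to 4 are there at a start; the rules pass over those that are not, and their reading is None.
At some moment in a run one of jar0, jar1, jar2, jar3, tub may be knocked a few centimetres aside while the robot is not near it.
It also fails if it takes over 210 s, if anything falls off the work surface, if the arm or the gripper's body presses on something with over 40 N, if the wrist force passes 120 N, or if a joint passes its speed limit or range.

## Robot

A 6-joint arm with a two-finger parallel gripper is mounted at the origin on the work surface. World frame = base frame: x ahead of the robot, y to its left, z up, the work surface at z = 0. Lengths are in m, angles in rad, forces in N, time in s.
With the tool pointing down it reaches from about 0.375 to 0.9 m from the base axis. Payload 3.1 kg.
Tool frame: the origin (TCP) lies midway between the tips of the shut fingers; the grasp point (between the pads) lies 19 mm behind it; z points along the fingers, y is the line along which they close (so a half turn about z gives the same grasp; the last joint's range is limited). The gripper opens to 87 mm and grips with 3 to 60 N. Pads are 19 mm wide; open, the fingers measure 117 mm over their backs; the gripper's body (75 mm by 190 mm) begins 51 mm behind the grasp point.
Start: joints at [0.994, 0.527, 1.433, -0, 1.181, -0.178], TCP at [0.243, 0.576, 0.223] pointing down, gripper open.
Joint ranges: [-3.08, 3.08], [-0.75, 2.2], [0.22, 2.44], [-1.43, 4.57], [0, 2.65], [-2.85, 2.85]. Speed limits (rad/s): [2.79, 2.79, 3.14, 3.14, 3.14, 3.14].

## Interface

Orientations are given as a unit quaternion [x, y, z, w].
In Python, from rig import robot gives the robot as it stands.
- The arm moves only by the shell command python3 -m jog 'ROWS' [FORCE]. ROWS is a JSON object of lists of equal length, an entry for each row: "dp": the shift along the tool's x, y, z in mm, a list of three; "delta_rot": the turn, a rotation vector about the tool's x, y, z in rad, a list of three; "gripper": the opening, from -1 (shut) to 1 (fully open). A call has 1 to 12 rows; each row is the pose to reach, as a shift and turn from the pose commanded when the call began, along the tool's axes at that moment; what a row does not reach only later rows make up. A row lasts 1/10 s, in which the tool goes at most 50 mm and 8.59 degrees, less where a joint would pass 70% of its speed; a pose out of reach is approached as far as the arm can. A call with a gripper value outside its range is refused whole. The fingers move at their own pace and stop on an object; FORCE is the grip in N (left out, the last holds). Time passes only in rows, so rows that repeat a pose let the fingers close. It gives the time, the measured TCP pose, the force, the opening and the grip force at its end, in the units of the state.
- robot.get_obs(): the state, without advancing time (a new reading comes with each control period).
- robot.camera(name): name is "scene" or "top"; returns the picture (400x640x3 uint8, red, green, blue); there is no depth.
- robot.camera_model(name): a dict with "fx", "fy", "cx", "cy" (pixels), "k1" (the pictures are not rectified: a ray, as slopes to the right and down, at radius r is drawn at 1 + k1 r^2 times it, then the intrinsics apply), "xyz" and "orientation" of the camera in the world. Camera axes: x right, y down, z forward; pixel columns grow to the right and rows downward; lengths in m; the calibration is good to about 2 mm. A picture is of the moment at which its call begins. camera_model takes no time and is no camera call.
- robot.hand_in(): hands the job in; it is judged then, once.
Trained networks look in the newest picture that a camera, given by its name, has taken for a name from the list of things; names that differ only in an ending like _2 or _b are one class to them, and where a whole thing is asked for, a point or a joint stands for the part that bears it (a point fixed in the world has none). Each returns a list of dicts, best first, with "score" (0 to 1); they miss things now and then, are a little off and sometimes report something else, mostly with a low value. They report only what shows in the picture. A call takes as long as a camera call. They do not tell look-alikes from the thing itself.
- robot.search_frame(name, camera): "rect" ([left, top, right, bottom] in pixels, round what is visible of it).
The state is a dict: "time": time; "q": joint angles; "joint_velocities": joint speeds; "joint_torque": joint torques, N m; "position": TCP position; "tool_rot": TCP orientation; "ft_force": force on the tool from outside, world axes, zero at the start; "moment": the same for the moment, N m; "grip_width": finger opening in m; "grip_force": force on a finger pad.
Only numpy, scipy, OpenCV 4.12 (cv2) and the standard library are available. Lean on these libraries where they do the work, as an engineer would, in place of code of your own. Each camera call takes 0.05 s, during which the arm holds its last target. There are 200 camera calls.

## Working session

There is one attempt and no reset: what is moved stays moved. The work goes in short steps, Python scripts to look and compute and a shell command to move; the robot and the scene stay as the last step left them, time stands still between calls to the robot, and variables do not carry over. Pictures are saved under pics/ and viewed, at most 14 in all, crops included, and the job is handed in when it is done.

```bash
ls; mkdir -p pics
python3 - <<'E'
from rig import robot
import cv2
for c in("scene","top"):
    im=robot.camera(c); cv2.imwrite(f"pics/{c}0.png",cv2.cvtColor(im,cv2.COLOR_RGB2BGR)); print(robot.camera_model(c))
for n,cs in {"jar0":"st","tub":"st","tub_handle":"st","frame":"st","crate":"st","chute":"st","gate":"st","housing0":"st"}.items():
    for c in("scene","top"):
        print(n,c,[([round(v) for v in d["rect"]],round(d["score"],2)) for d in robot.search_frame(n,c)])
print(robot.get_obs())
E
```

```text
pics
{'fx': 400.1128037021689, 'fy': 400.1128037021689, 'cx': 320.12817395709027, 'cy': 197.9972255623208, 'k1': -0.05930649185454967, 'xyz': array([1.15519366, 0.20787902, 1.26787091]), 'orientation': array([ 0.56571869,  0.77834984, -0.22156468, -0.15824979])}
{'fx': 440.187717593811, 'fy': 440.187717593811, 'cx': 319.33638515682514, 'cy': 198.39930146212765, 'k1': -0.02389110224913176, 'xyz': array([ 0.39282368, -0.01648272,  1.48363059]), 'orientation': array([-0.69839072,  0.71371563, -0.0400098 ,  0.03549107])}
jar0 scene [([337, 216, 354, 240], 0.84), ([392, 168, 413, 191], 0.77), ([322, 195, 338, 214], 0.67), ([361, 199, 381, 223], 0.6), ([426, 190, 445, 207], 0.59), ([368, 255, 385, 278], 0.54), ([371, 189, 383, 205], 0.17)]
jar0 top [([255, 226, 280, 242], 0.74), ([302, 227, 320, 241], 0.72), ([229, 281, 251, 298], 0.7), ([233, 170, 254, 188], 0.65), ([278, 198, 294, 214], 0.61), ([256, 250, 274, 264], 0.46)]
tub scene [([266, 174, 315, 224], 0.79), ([380, 210, 440, 268], 0.26)]
tub top []
tub_handle scene [([264, 174, 314, 227], 0.87), ([211, 131, 237, 202], 0.71), ([364, 
[... 522 characters left out ...]
]
{'time': 0.9, 'q': array([ 9.93522444e-01,  5.27460797e-01,  1.43268722e+00,  4.22260706e-06,
        1.18142163e+00, -1.78519475e-01]), 'joint_velocities': array([ 0.00125415, -0.00112993, -0.00019477,  0.00138336, -0.00189052,
       -0.00145525]), 'joint_torque': array([-1.06832464e-03, -4.40002513e+01, -1.76987457e+01,  6.33416232e-02,
        5.04785555e-02,  4.97503393e-06]), 'position': array([0.24264112, 0.57595603, 0.22257659]), 'tool_rot': array([1.98059696e-01, 9.80189959e-01, 1.14124557e-05, 2.42891544e-06]), 'ft_force': array([-0.45025792,  0.1760865 , -0.33260767]), 'moment': array([-0.03502083, -0.00531296, -0.00401978]), 'grip_force': 0.0, 'grip_width': 0.08698275948396927}
```

View pics/top0.png

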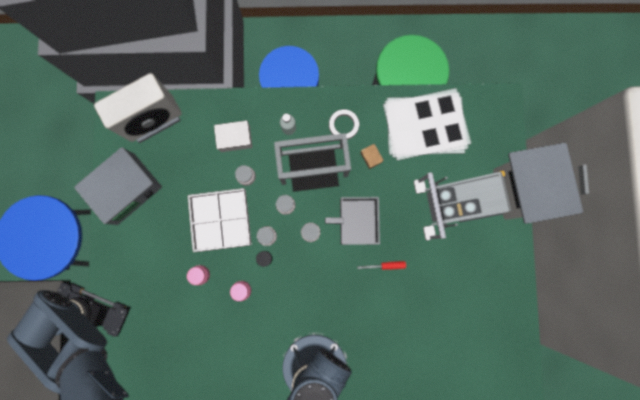

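View pics/scene0.png

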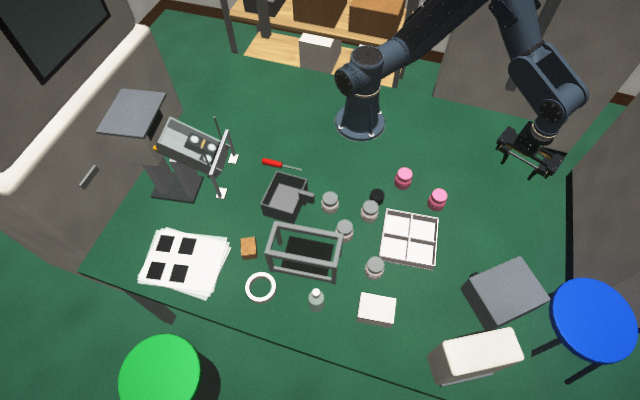

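```bash
cat > lib.py <<'E'
import numpy as np, cv2
from rig import robot
from scipy.spatial.transform import Rotation as R
CM={c:robot.camera_model(c) for c in("scene","top")}
def proj(P,c):
    m=CM[c]; p=R.from_quat(m["orientation"]).inv().apply(np.atleast_2d(P)-m["xyz"])
    s=p[:,:2]/p[:,2:]; s=s*(1+m["k1"]*(s**2).sum(1,keepdims=True))
    return s*[m["fx"],m["fy"]]+[m["cx"],m["cy"]]
def back(uv,z,c):
    m=CM[c]; d=(np.atleast_2d(uv)-[m["cx"],m["cy"]])/[m["fx"],m["fy"]]; s=d.copy()
    for _ in range(8): s=d/(1+m["k1"]*(s**2).sum(1,keepdims=True))
    r=R.from_quat(m["orientation"]).apply(np.c_[s,np.ones(len(s))])
    return m["xyz"]+r*((z-m["xyz"][2])/r[:,2:])
def T(x,y,yaw,P):
    P=np.atleast_2d(np.array(P,float)); c,s=np.cos(yaw),np.sin(yaw)
    return np.c_[x+c*P[:,0]-s*P[:,1],y+s*P[:,0]+c*P[:,1],P[:,2]]
def shot(c):
    return cv2.cvtColor(robot.camera(c),cv2.COLOR_RGB2BGR)
def crop(im,x0,y0,x1,y1,k,lines=(),pts=(),grid=0):
    o=cv2.resize(im[y0:y1,x0:x1],None,fx=k,fy=k,interpolation=cv2.INTER_CUBIC)
    f=lambda p:tuple(int(round(v)) for v in ((np.array(p)+.5-[x0,y0])*k))
    for a,b in lines: cv2.line(o,f(a),f(b),(0,255,255),1)
    for p in pts: cv2.circle(o,f(p),3,(0,0,255),-1)
    if grid:
        for u in range(x0-x0%grid+grid,x1,grid): cv2.putText(o,str(u),(f((u,0))[0],10),0,.35,(255,255,255)); cv2.line(o,(f((u,0))[0],12),(f((u,0))[0],18),(255,255,255))
        for v in range(y0-y0%grid+grid,y1,grid): cv2.putText(o,str(v),(0,f((0,v))[1]),0,.35,(255,255,255)); cv2.line(o,(24,f((0,v))[1]),(30,f((0,v))[1]),(255,255,255))
    return o
E
python3 - <<'E'
from lib import *
t=cv2.imread("pics/top0.png"); s=cv2.imread("pics/scene0.png")
cv2.imwrite("pics/c1.png",crop(t,180,125,480,310,2.66,grid=20))
cv2.imwrite("pics/c2.png",crop(s,190,125,450,300,3,grid=20))
# jars: boxes both cameras -> middle
for b in ([255,226,280,242],[302,227,320,241],[229,281,251,298],[233,170,254,188],[278,198,294,214]):
    print(back([(b[0]+b[2])/2,(b[1]+b[3])/2],.06,"top").round(3))
for b in ([337,216,354,240],[322,195,338,214],[361,199,381,223],[368,255,385,278]):
    print("s",back([(b[0]+b[2])/2,(b[1]+b[3])/2],.034,"scene").round(3))
E
```

```text
[[0.434 0.142 0.06 ]]
[[0.431 0.002 0.06 ]]
[[0.259 0.232 0.06 ]]
[[0.614 0.219 0.06 ]]
[[0.523 0.081 0.06 ]]
s [[0.524 0.089 0.034]]
s [[0.45  0.01  0.034]]
s [[0.431 0.156 0.034]]
s [[0.629 0.225 0.034]]
```

View pics/c1.png

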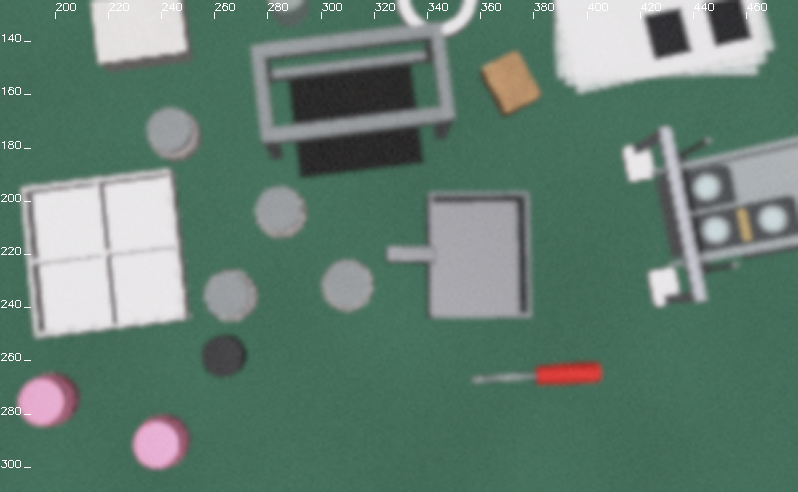

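View pics/c2.png

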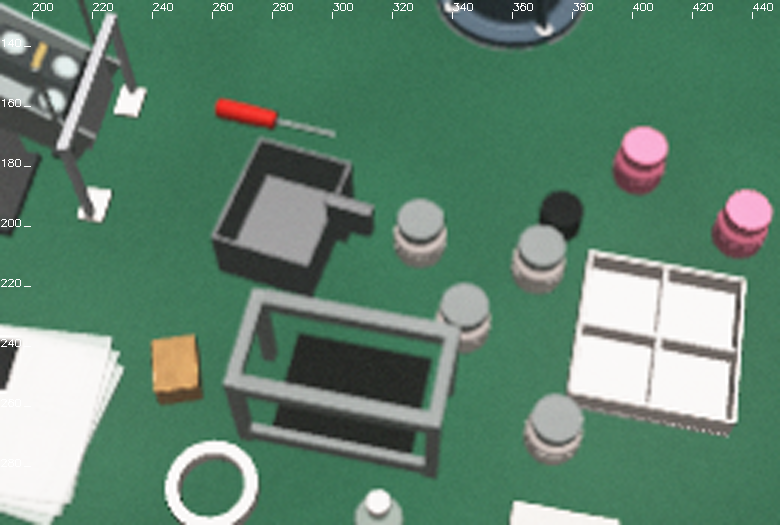

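```bash
cat >> lib.py <<'E'
from scipy.optimize import least_squares
def fit(obs,x0):
    """obs: list of (cam,P3,uv)"""
    f=lambda p:np.concatenate([(proj(T(*p,P),c)-uv).ravel() for c,P,uv in obs])
    r=least_squares(f,x0,loss="soft_l1"); return r.x,np.abs(r.fun).round(1)
E
python3 - <<'E'
from lib import *
a=lambda u,v:(u/2.66+180-.5,v/2.66+125-.5)
b=lambda u,v:(u/3+190-.5,v/3+125-.5)
t="top";s="scene"
F=lambda x,y:[x,y,.150]
fr=[(t,F(.077,.112),a(251,45)),(t,F(.077,-.112),a(440,27)),(t,F(-.037,-.112),a(456,116)),(t,F(-.037,.112),a(263,143)),
(s,F(-.037,-.112),b(254,288)),(s,F(-.037,.112),b(462,328)),(s,F(.077,.112),b(440,428)),(s,F(.077,-.112),b(224,385))]
print("frame",*fit(fr,[.55,0,.1]))
C=lambda x,y:[x,y,.04]
cr=[(t,C(.093,.093),a(22,186)),(t,C(.093,-.093),a(172,169)),(t,C(-.093,-.093),a(188,317)),(t,C(-.093,.093),a(36,338)),
(s,C(-.093,-.093),b(588,249)),(s,C(-.093,.093),b(747,279)),(s,C(.093,.093),b(732,424)),(s,C(.093,-.093),b(568,398))]
print("crate",*fit(cr,[.45,.35,.1]))
U=lambda x,y:[x,y,.08]
tu=[(t,U(-.06,.075),a(428,193)),(t,U(.06,.075),a(531,193)),(t,U(.06,-.075),a(531,318)),(t,U(-.06,-.075),a(428,318)),(t,[-.115,0,.112],a(387,253)),
(s,U(-.06,.075),b(315,275)),(s,U(.06,.075),b(213,239)),(s,U(.06,-.075),b(261,139)),(s,U(-.06,-.075),b(353,163))]
tp=fit(tu,[.45,-.15,-1.57]);print("tub",*tp)
ch=[(t,[-.01,-.074,.135],a(664,286)),(t,[-.01,.074,.135],a(639,163)),(s,[-.01,-.074,.13],b(130,101)),(s,[-.01,.074,.13],b(95,204))]
for z in(.125,.13,.135,.14):
    for k in range(4): ch[k][1][2]=z
    print("chute",z,*fit(ch,[.42,-.35,-1.4]))
J=[("A",a(173,134),b(556,418)),("B",a(280,212),b(464,307)),("C",a(230,295),b(541,242)),("D",a(347,286),b(420,218))]
for n,p,q in J: print(n,*fit([(t,[0,0,.068],p),(s,[0,0,.068],q)],[.5,.1,0]),back(p,.068,t).round(4),back(q,.068,s).round(4))
E
```

```text
frame [ 0.65135449 -0.00868155  0.10619762] [0.3 0.1 0.5 2.3 0.5 0.3 0.4 0.7 0.3 0.4 0.2 0.7 0.3 0.4 0.2 0.4]
crate [0.48744176 0.30446151 0.10112783] [0.1 0.2 0.3 0.6 0.3 0.1 0.1 1.1 0.2 0.1 0.4 0.6 1.  0.3 0.4 2.5]
tub [ 0.47140956 -0.15363918 -1.58398377] [0.1 0.3 1.4 0.6 0.4 0.7 0.6 0.4 1.4 0.  2.  3.4 0.3 1.1 0.  1.1 0.2 0.5]
chute 0.125 [ 0.50019154 -0.36242733 -1.41478197] [0.2 0.4 0.  0.1 0.1 0.2 0.  0.3]
chute 0.13 [ 0.50105461 -0.36088891 -1.41460008] [0.1 0.1 0.1 0.6 0.2 0.4 0.  0.2]
chute 0.135 [ 0.50182071 -0.35942591 -1.41458388] [0.  0.2 0.2 1.1 0.2 1.  0.  0.7]
chute 0.14 [ 0.5022844  -0.3580878  -1.41457318] [0.  0.4 0.3 1.4 0.2 1.6 0.  1.3]
A [0.63059904 0.21574947 0.        ] [0.4 1.2 0.1 1.8] [[0.6267 0.2143 0.068 ]] [[0.6366 0.2177 0.068 ]]
B [0.53172267 0.08517656 0.        ] [0.1 1.1 0.1 1.9] [[0.5281 0.0848 0.068 ]] [[0.5386 0.0867 0.068 ]]
C [0.42920721 0.14719195 0.        ] [0.2 0.1 0.2 0.2] [[0.4289 0.1464 0.068 ]] [[0.4297 0.1481 0.068 ]]
D [0.43854088 0.00484179 0.        ] [0.1 0.6 0.3 0.7] [[0.4367 0.0053 0.068 ]] [[0.4416 0.0046 0.068 ]]
```

```bash
cat >> lib.py <<'E'
def plan(*targets):
    """targets (x,y,z,phi) -> dp(mm), rot z (rad), from the present pose; also levels the tool"""
    o=robot.get_obs(); r=R.from_quat(o["tool_rot"]); 
    for x,y,z,ph in targets:
        c,s=np.cos(ph),np.sin(ph)
        M=R.from_matrix(np.array([[-s,c,0],[c,s,0],[0,0,-1]]).T)
        M2=M*R.from_rotvec([0,0,np.pi])
        d=min((r.inv()*M).as_rotvec(),(r.inv()*M2).as_rotvec(),key=np.linalg.norm)
        print("dp",(r.inv().apply(np.array([x,y,z])-o["position"])*1000).round(0),"rot",d.round(3),"dist",round(1000*np.linalg.norm(np.array([x,y,z])-o["position"])))
E
python3 - <<'E'
from lib import *
plan((.63,.216,.16,.5),(.63,.216,.042,.5))
E
```

```text
dp [-497. -181.   63.] rot [ 0.    -0.     0.672] dist 532
dp [-497. -181.  181.] rot [ 0.    -0.     0.672] dist 559
```

Jar candidates in the top view: steel-lidded white jars at (245,175), (285,204), (266,236) and (310,232). The pink look-alikes at (197,275) and (240,291) and the black pot at (264,258) are not meant. The crops c1 and c2 confirm grey lids and white bodies on the four, the crate at (218,220), the tub at (360,221) with its fin to the left, the frame at (313,160), and three housings behind the gate. I start with jar A.

```bash
python3 -m jog '{"dp":[[-497,-181,63],[-497,-181,63],[-497,-181,63],[-497,-181,63],[-497,-181,63],[-497,-181,63],[-497,-181,63],[-497,-181,63],[-497,-181,63],[-497,-181,63],[-497,-181,63],[-497,-181,63]],"delta_rot":[[0,0,0.672],[0,0,0.672],[0,0,0.672],[0,0,0.672],[0,0,0.672],[0,0,0.672],[0,0,0.672],[0,0,0.672],[0,0,0.672],[0,0,0.672],[0,0,0.672],[0,0,0.672]],"gripper":[1,1,1,1,1,1,1,1,1,1,1,1]}'
python3 - <<'E'
from lib import *
s=shot("scene");t=shot("top")
cv2.imwrite("pics/n1.png",np.hstack([crop(t,180,130,330,270,2.6,grid=20),crop(s,300,150,450,290,2.6,grid=20)]))
plan((.63,.216,.042,.5))
E
```

```text
time: 2.1
position: [0.6343, 0.212, 0.1588]
tool_rot: [0.513, 0.859, 0.0, 0.001]
ft_force: [-0.1, 0.5, 0.1]
grip_width: 0.0867
grip_force: 0.0
dp [  1.   0. 117.] rot [-0.001 -0.001 -0.002] dist 117
```

View pics/n1.png

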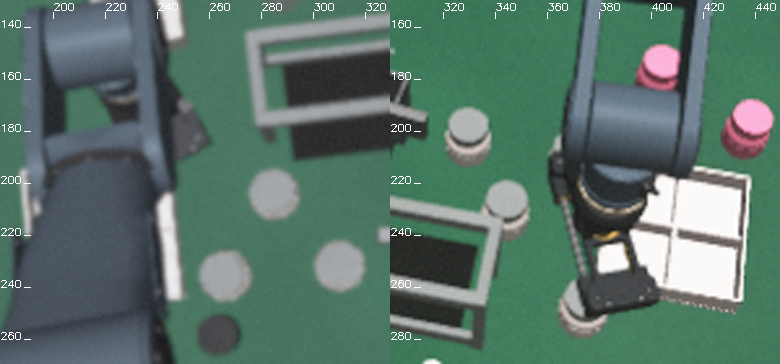

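```bash
cat >> lib.py <<'E'
def lid(im,c,x,y,z=.068):
    """refine a lid centre near (x,y): circle edges by Hough on a rectified patch, 1 mm/px"""
    h=80; g=[[x+(h-v)/1000,y+(h-u)/1000,z] for v in range(2*h) for u in range(2*h)]
    m=proj(np.array(g),c).astype(np.float32).reshape(2*h,2*h,2)
    p=cv2.remap(im,m[...,0],m[...,1],cv2.INTER_CUBIC); gr=cv2.cvtColor(p,cv2.COLOR_BGR2GRAY)
    k=cv2.HoughCircles(gr,cv2.HOUGH_GRADIENT_ALT,1,20,param1=60,param2=.5,minRadius=24,maxRadius=36)
    return p,([] if k is None else [(round(x+(h-v)/1000,4),round(y+(h-u)/1000,4),round(r)) for u,v,r in k[0]])
E
python3 - <<'E'
from lib import *
t=cv2.imread("pics/top0.png");s=cv2.imread("pics/scene0.png")
for n,x,y in (("A",.63,.216),("B",.532,.085),("C",.429,.147),("D",.438,.005)):
    print(n,lid(t,"top",x,y)[1],lid(s,"scene",x,y)[1])
print(proj([[.63+.043*.88,.216+.043*.48,.159],[.63-.043*.88,.216-.043*.48,.159],[.63,.216,.068]],"scene").round(0))
E
```

```text
A [(np.float32(0.631), np.float32(0.215), 29)] [(np.float32(0.645), np.float32(0.219), 30)]
B [(np.float32(0.533), np.float32(0.087), 29)] [(np.float32(0.535), np.float32(0.088), 28)]
C [(np.float32(0.431), np.float32(0.149), 31), (np.float32(0.356), np.float32(0.153), 27)] [(np.float32(0.433), np.float32(0.151), 29), (np.float32(0.378), np.float32(0.162), 28)]
D [(np.float32(0.436), np.float32(0.004), 31)] [(np.float32(0.441), np.float32(0.007), 28)]
[[382. 263.]
 [375. 238.]
 [375. 262.]]
```

```bash
python3 -m jog '{"dp":[[0,4,40],[0,4,80],[0,4,105],[0,4,117],[0,4,117],[0,4,117],[0,4,117],[0,4,117],[0,4,117],[0,4,117],[0,4,117],[0,4,117]],"delta_rot":[[0,0,0],[0,0,0],[0,0,0],[0,0,0],[0,0,0],[0,0,0],[0,0,0],[0,0,0],[0,0,0],[0,0,0],[0,0,0],[0,0,0]],"gripper":[1,1,1,1,1,-1,-1,-1,-1,-1,-1,-1]}' 30
python3 -m jog '{"dp":[[0,0,-30],[0,0,-70],[0,0,-110],[0,0,-140],[0,0,-140]],"delta_rot":[[0,0,0],[0,0,0],[0,0,0],[0,0,0],[0,0,0]],"gripper":[-1,-1,-1,-1,-1]}'
python3 - <<'E'
from lib import *
plan((.528,.354,.18,.886),(.528,.354,.05,.886))
E
```

```text
time: 3.4
position: [0.6341, 0.218, 0.0432]
tool_rot: [0.51, 0.86, 0.0, 0.0]
ft_force: [-1.3, -0.8, 5.3]
grip_width: 0.054
grip_force: 29.6
time: 3.9
position: [0.6371, 0.2187, 0.1874]
tool_rot: [0.51, 0.86, 0.003, 0.004]
ft_force: [1.1, -0.0, -1.9]
grip_width: 0.0541
grip_force: 29.6
dp [171. -31.   7.] rot [ 0.009  0.005 -0.386] dist 174
dp [171. -32. 137.] rot [ 0.009  0.005 -0.386] dist 222
```

```bash
python3 -m jog '{"dp":[[40,-8,5],[80,-15,5],[120,-23,5],[150,-28,5],[171,-32,5],[171,-32,5],[171,-32,5]],"delta_rot":[[0,0,-0.1],[0,0,-0.2],[0,0,-0.3],[0,0,-0.386],[0,0,-0.386],[0,0,-0.386],[0,0,-0.386]],"gripper":[-1,-1,-1,-1,-1,-1,-1]}'
python3 - <<'E'
from lib import *
s=shot("scene");t=shot("top")
cv2.imwrite("pics/n2.png",np.hstack([crop(t,170,130,320,270,2.6,grid=20),crop(s,340,180,460,292,3.25,grid=20)]))
plan((.528,.354,.055,.886),(.528,.354,.049,.886))
for P in ([.528,.354,.005],[.528,.354,.203]): print(proj(P,"scene").round(1))
E
```

```text
time: 4.6
position: [0.5228, 0.3526, 0.1758]
tool_rot: [0.335, 0.942, -0.001, -0.001]
ft_force: [0.4, 0.2, -2.5]
grip_width: 0.054
grip_force: 30.0
dp [ -2.   4. 121.] rot [-0.001 -0.    -0.001] dist 122
dp [ -2.   4. 127.] rot [-0.001 -0.    -0.001] dist 128
[[419.1 254. ]]
[[432.7 227.3]]
```

View pics/n2.png

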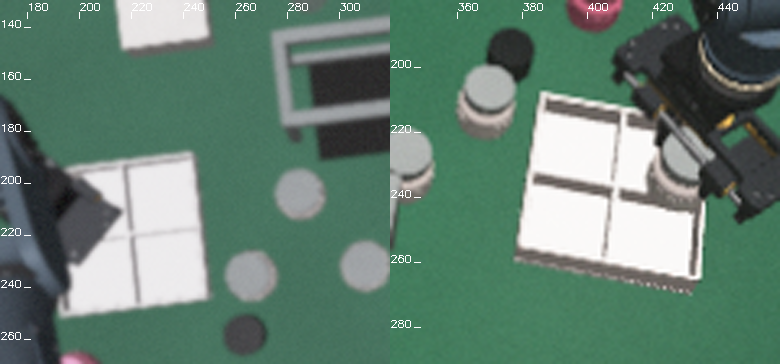

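```bash
python3 -m jog '{"dp":[[-2,4,40],[-2,4,80],[-2,4,100],[-2,4,115],[-2,4,123],[-2,4,127],[-2,4,127],[-2,4,127],[-2,4,127],[-2,4,127],[-2,4,127]],"delta_rot":[[0,0,0],[0,0,0],[0,0,0],[0,0,0],[0,0,0],[0,0,0],[0,0,0],[0,0,0],[0,0,0],[0,0,0],[0,0,0]],"gripper":[-1,-1,-1,-1,-1,-1,-1,0.65,0.65,0.65,0.65]}'
python3 -m jog '{"dp":[[0,0,-20],[0,0,-60],[0,0,-110],[0,0,-130],[0,0,-130]],"delta_rot":[[0,0,0],[0,0,0],[0,0,0],[0,0,0],[0,0,0]],"gripper":[0.65,0.65,0.65,1,1]}'
python3 - <<'E'
from lib import *
s=shot("scene");t=shot("top")
print(lid(s,"scene",.528,.354,.073)[1],lid(t,"top",.528,.354,.073)[1])
for n,x,y in (("B",.532,.085),("C",.429,.147),("D",.438,.005)):
    print(n,lid(t,"top",x,y)[1],lid(s,"scene",x,y)[1])
plan((.432,.15,.15,.886),(.432,.15,.042,.886))
E
```

```text
time: 5.8
position: [0.5283, 0.3549, 0.0514]
tool_rot: [0.336, 0.942, 0.001, 0.001]
ft_force: [0.2, 0.2, -0.5]
grip_width: 0.0705
grip_force: 0.0
time: 6.3
position: [0.5305, 0.356, 0.1853]
tool_rot: [0.336, 0.942, 0.003, 0.003]
ft_force: [0.3, 0.2, 0.2]
grip_width: 0.0812
grip_force: 0.0
[(np.float32(0.541), np.float32(0.353), 30), (np.float32(0.564), np.float32(0.348), 29)] []
B [(np.float32(0.529), np.float32(0.083), 30)] [(np.float32(0.535), np.float32(0.088), 29)]
C [(np.float32(0.43), np.float32(0.146), 31), (np.float32(0.356), np.float32(0.152), 26)] [(np.float32(0.433), np.float32(0.15), 29), (np.float32(0.38), np.float32(0.158), 28)]
D [(np.float32(0.436), np.float32(0.006), 31)] [(np.float32(0.441), np.float32(0.005), 29)]
dp [ -55. -219.   31.] rot [0. 0. 0.] dist 228
dp [ -55. -219.  139.] rot [0. 0. 0.] dist 265
```

```bash
python3 -m jog '{"dp":[[-55,-219,20],[-55,-219,20],[-55,-219,20],[-55,-219,20],[-55,-219,20],[-55,-219,60],[-55,-219,100],[-55,-219,125],[-55,-219,139],[-55,-219,139],[-55,-219,139],[-55,-219,139]],"delta_rot":[[0,0,0],[0,0,0],[0,0,0],[0,0,0],[0,0,0],[0,0,0],[0,0,0],[0,0,0],[0,0,0],[0,0,0],[0,0,0],[0,0,0]],"gripper":[1,1,1,1,1,1,1,1,1,1,1,-1]}' 30
python3 -m jog '{"dp":[[0,0,0],[0,0,0],[0,0,0],[0,0,0],[0,0,0],[0,0,-30],[0,0,-70],[0,0,-110],[0,0,-140],[0,0,-140]],"delta_rot":[[0,0,0],[0,0,0],[0,0,0],[0,0,0],[0,0,0],[0,0,0],[0,0,0],[0,0,0],[0,0,0],[0,0,0]],"gripper":[-1,-1,-1,-1,-1,-1,-1,-1,-1,-1]}'
python3 - <<'E'
from lib import *
t=shot("top");print(robot.get_obs()["position"])
print(lid(t,"top",.528,.354,.073)[1])
plan((.438,.345,.18,.886),(.438,.345,.049,.886))
E
```

```text
time: 7.6
position: [0.4319, 0.1503, 0.0418]
tool_rot: [0.336, 0.942, 0.0, 0.0]
ft_force: [-0.7, -0.2, -0.6]
grip_width: 0.084
grip_force: 0.0
time: 8.6
position: [0.4346, 0.1506, 0.185]
tool_rot: [0.336, 0.942, 0.002, 0.004]
ft_force: [-0.2, -0.2, -2.3]
grip_width: 0.0538
grip_force: 28.2
[0.43301849 0.15040403 0.18294971]
[(np.float32(0.522), np.float32(0.341), 30)]
dp [119. 154.   3.] rot [0.003 0.003 0.   ] dist 195
dp [120. 153. 134.] rot [0.003 0.003 0.   ] dist 236
```

```bash
python3 -m jog '{"dp":[[25,32,3],[50,64,3],[75,96,3],[100,128,3],[113,145,3],[119,154,3],[119,154,3],[119,154,3]],"delta_rot":[[0,0,0],[0,0,0],[0,0,0],[0,0,0],[0,0,0],[0,0,0],[0,0,0],[0,0,0]],"gripper":[-1,-1,-1,-1,-1,-1,-1,-1]}'
python3 - <<'E'
from lib import *
t=shot("top")
print(lid(t,"top",.528,.354,.073)[1],lid(t,"top",.53,.085)[1],lid(t,"top",.438,.006)[1])
plan((.438,.345,.18,.886),(.438,.345,.049,.886))
E
```

```text
time: 9.45
position: [0.4363, 0.3434, 0.1772]
tool_rot: [0.336, 0.942, -0.001, -0.001]
ft_force: [-0.2, -0.7, -2.1]
grip_width: 0.0543
grip_force: 28.3
[(np.float32(0.526), np.float32(0.349), 30)] [(np.float32(0.527), np.float32(0.086), 31)] [(np.float32(0.435), np.float32(0.007), 31)]
dp [ 0.  2. -2.] rot [-0.003 -0.001 -0.001] dist 3
dp [ -0.   3. 129.] rot [-0.003 -0.001 -0.001] dist 129
```

```bash
python3 -m jog '{"dp":[[0,3,40],[0,3,80],[0,3,100],[0,3,115],[0,3,124],[0,3,128],[0,3,128],[0,3,128],[0,3,128],[0,3,128],[0,3,128]],"delta_rot":[[0,0,0],[0,0,0],[0,0,0],[0,0,0],[0,0,0],[0,0,0],[0,0,0],[0,0,0],[0,0,0],[0,0,0],[0,0,0]],"gripper":[-1,-1,-1,-1,-1,-1,-1,0.65,0.65,0.65,0.65]}'
python3 -m jog '{"dp":[[0,0,-20],[0,0,-60],[0,0,-110],[0,0,-130],[0,0,-130]],"delta_rot":[[0,0,0],[0,0,0],[0,0,0],[0,0,0],[0,0,0]],"gripper":[0.65,0.65,0.65,1,1]}'
python3 - <<'E'
from lib import *
plan((.533,.087,.15,1.677),(.533,.087,.042,1.677))
E
```

```text
time: 10.6
position: [0.4395, 0.3474, 0.0513]
tool_rot: [0.336, 0.942, 0.001, 0.001]
ft_force: [-0.3, 0.6, -0.4]
grip_width: 0.071
grip_force: 0.0
time: 11.1
position: [0.4414, 0.3485, 0.1847]
tool_rot: [0.336, 0.942, 0.003, 0.003]
ft_force: [0.0, 0.7, -1.4]
grip_width: 0.0809
grip_force: 0.0
dp [-236. -145.   34.] rot [ 0.006  0.007 -0.791] dist 279
dp [-236. -146.  142.] rot [ 0.006  0.007 -0.791] dist 312
```

```bash
python3 -m jog '{"dp":[[-236,-145,14],[-236,-145,14],[-236,-145,14],[-236,-145,14],[-236,-145,14],[-236,-145,14],[-236,-145,14],[-236,-145,14],[-236,-145,14]],"delta_rot":[[0,0,-0.791],[0,0,-0.791],[0,0,-0.791],[0,0,-0.791],[0,0,-0.791],[0,0,-0.791],[0,0,-0.791],[0,0,-0.791],[0,0,-0.791]],"gripper":[1,1,1,1,1,1,1,1,1]}'
python3 - <<'E'
from lib import *
t=shot("top");s=shot("scene")
for x,y,z in((.528,.354,.073),(.438,.345,.073),(.533,.087,.068),(.438,.006,.068)):print(lid(t,"top",x,y,z)[1],lid(s,"scene",x,y,z)[1])
cv2.imwrite("pics/n3.png",np.hstack([crop(t,170,130,320,270,2.6,grid=20),crop(s,320,180,450,292,3.25,grid=20)]))
plan((.533,.087,.042,1.677))
E
```

```text
time: 12.0
position: [0.5289, 0.0864, 0.1657]
tool_rot: [-0.053, 0.999, 0.0, -0.001]
ft_force: [-0.1, 0.8, -0.3]
grip_width: 0.0872
grip_force: 0.0
[(np.float32(0.525), np.float32(0.355), 30)] [(np.float32(0.541), np.float32(0.353), 30), (np.float32(0.476), np.float32(0.337), 29), (np.float32(0.453), np.float32(0.344), 30), (np.float32(0.564), np.float32(0.348), 29)]
[(np.float32(0.436), np.float32(0.332), 28)] [(np.float32(0.453), np.float32(0.344), 31)]
[] [(np.float32(0.536), np.float32(0.086), 28)]
[(np.float32(0.438), np.float32(0.006), 31)] []
dp [ -4.  -1. 124.] rot [ 0.    -0.001  0.002] dist 124
```

View pics/n3.png

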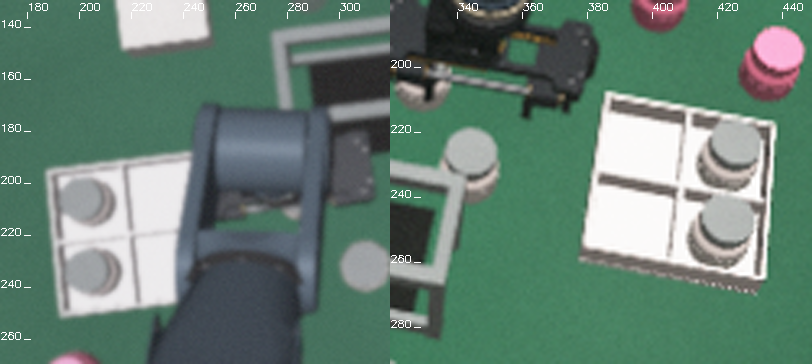

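Both jars stand in the left cells, at scene (424,222) and (421,248). Now I descend on jar B at scene (344,225).

```bash
python3 -m jog '{"dp":[[-4,-1,40],[-4,-1,80],[-4,-1,108],[-4,-1,123],[-4,-1,123],[-4,-1,123],[-4,-1,123],[-4,-1,123],[-4,-1,123],[-4,-1,123],[-4,-1,123],[-4,-1,123]],"delta_rot":[[0,0,0],[0,0,0],[0,0,0],[0,0,0],[0,0,0],[0,0,0],[0,0,0],[0,0,0],[0,0,0],[0,0,0],[0,0,0],[0,0,0]],"gripper":[1,1,1,1,1,-1,-1,-1,-1,-1,-1,-1]}' 30
python3 -m jog '{"dp":[[0,0,-30],[0,0,-70],[0,0,-110],[0,0,-140],[0,0,-140]],"delta_rot":[[0,0,0],[0,0,0],[0,0,0],[0,0,0],[0,0,0]],"gripper":[-1,-1,-1,-1,-1]}'
python3 - <<'E'
from lib import *
plan((.537,.264,.18,.886))
E
```

```text
time: 13.3
position: [0.5347, 0.085, 0.0442]
tool_rot: [-0.053, 0.999, 0.0, 0.001]
ft_force: [-0.2, 0.4, 5.3]
grip_width: 0.0541
grip_force: 30.0
time: 13.8
position: [0.537, 0.0847, 0.1873]
tool_rot: [-0.053, 0.999, -0.001, 0.004]
ft_force: [-0.0, -0.1, -1.1]
grip_width: 0.0538
grip_force: 30.0
dp [-19. 178.   7.] rot [0.002 0.009 0.791] dist 179
```

```bash
python3 -m jog '{"dp":[[-4,35,7],[-8,70,7],[-12,105,7],[-16,140,7],[-18,165,7],[-19,178,7],[-19,178,7],[-19,178,7],[-19,178,7]],"delta_rot":[[0,0,0.13],[0,0,0.26],[0,0,0.39],[0,0,0.52],[0,0,0.65],[0,0,0.791],[0,0,0.791],[0,0,0.791],[0,0,0.791]],"gripper":[-1,-1,-1,-1,-1,-1,-1,-1,-1]}'
python3 - <<'E'
from lib import *
s=shot("scene")
print(lid(s,"scene",.439,.006)[1])
plan((.537,.264,.049,.886))
E
```

```text
time: 14.7
position: [0.5338, 0.2627, 0.1755]
tool_rot: [0.335, 0.942, -0.001, -0.001]
ft_force: [-0.8, 0.1, -2.2]
grip_width: 0.0535
grip_force: 30.0
[(np.float32(0.441), np.float32(0.006), 29)]
dp [ -2.   3. 127.] rot [-0.001 -0.001  0.   ] dist 127
```

```bash
python3 -m jog '{"dp":[[-2,3,40],[-2,3,80],[-2,3,100],[-2,3,115],[-2,3,122],[-2,3,126],[-2,3,126],[-2,3,126],[-2,3,126],[-2,3,126],[-2,3,126]],"delta_rot":[[0,0,0],[0,0,0],[0,0,0],[0,0,0],[0,0,0],[0,0,0],[0,0,0],[0,0,0],[0,0,0],[0,0,0],[0,0,0]],"gripper":[-1,-1,-1,-1,-1,-1,-1,0.65,0.65,0.65,0.65]}'
python3 -m jog '{"dp":[[0,0,-20],[0,0,-60],[0,0,-110],[0,0,-140],[0,0,-140]],"delta_rot":[[0,0,0],[0,0,0],[0,0,0],[0,0,0],[0,0,0]],"gripper":[0.65,0.65,0.65,1,1]}'
python3 - <<'E'
from lib import *
t=shot("top")
print(lid(t,"top",.439,.006)[1])
plan((.439,.006,.18,.61))
E
```

```text
time: 15.85
position: [0.5382, 0.2652, 0.0513]
tool_rot: [0.336, 0.942, 0.0, 0.001]
ft_force: [0.1, 0.7, -0.8]
grip_width: 0.0705
grip_force: 0.0
time: 16.35
position: [0.5411, 0.2662, 0.1962]
tool_rot: [0.336, 0.942, 0.003, 0.005]
ft_force: [1.4, 0.8, -0.6]
grip_width: 0.0812
grip_force: 0.0
[]
dp [ -86. -265.   12.] rot [0.006 0.003 0.276] dist 279
```

```bash
python3 -m jog '{"dp":[[-86,-265,12],[-86,-265,12],[-86,-265,12],[-86,-265,12],[-86,-265,12],[-86,-265,12],[-86,-265,12],[-86,-265,12]],"delta_rot":[[0,0,0.276],[0,0,0.276],[0,0,0.276],[0,0,0.276],[0,0,0.276],[0,0,0.276],[0,0,0.276],[0,0,0.276]],"gripper":[1,1,1,1,1,1,1,1]}'
python3 - <<'E'
from lib import *
s=shot("scene");t=shot("top")
print(lid(s,"scene",.439,.006)[1])
cv2.imwrite("pics/n4.png",np.hstack([crop(t,180,160,400,280,1.8,grid=20),crop(s,250,150,450,270,1.98,grid=20)[:216]]))
print([(d["rect"],d["score"]) for d in robot.search_frame("tub","scene")])
plan((.439,.006,.046,.61))
E
```

```text
time: 17.2
position: [0.4359, 0.0052, 0.1777]
tool_rot: [0.463, 0.886, -0.0, -0.001]
ft_force: [0.7, -0.5, -0.4]
grip_width: 0.0869
grip_force: 0.0
[(np.float32(0.44), np.float32(0.007), 28)]
[([242.5, 236.0, 259.0, 258.9], 0.74), ([260.8, 177.2, 315.1, 222.4], 0.6)]
dp [ -2.   2. 132.] rot [-0.    -0.001  0.001] dist 132
```

View pics/n4.png

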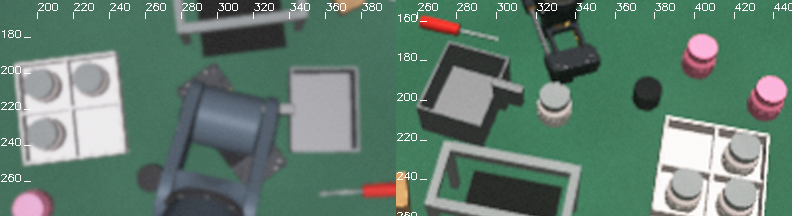

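Three jars are in the crate (scene 416,226; 391,247; 416,250). Jar D is undisturbed at scene (328,202) and the tub is unmoved.

```bash
python3 -m jog '{"dp":[[-2,2,40],[-2,2,80],[-2,2,115],[-2,2,131],[-2,2,131],[-2,2,131],[-2,2,131],[-2,2,131],[-2,2,131],[-2,2,131],[-2,2,131],[-2,2,131]],"delta_rot":[[0,0,0],[0,0,0],[0,0,0],[0,0,0],[0,0,0],[0,0,0],[0,0,0],[0,0,0],[0,0,0],[0,0,0],[0,0,0],[0,0,0]],"gripper":[1,1,1,1,1,-1,-1,-1,-1,-1,-1,-1]}' 30
python3 -m jog '{"dp":[[0,0,-30],[0,0,-70],[0,0,-110],[0,0,-140],[0,0,-140]],"delta_rot":[[0,0,0],[0,0,0],[0,0,0],[0,0,0],[0,0,0]],"gripper":[-1,-1,-1,-1,-1]}'
python3 - <<'E'
from lib import *
plan((.447,.255,.18,.886))
E
```

```text
time: 18.55
position: [0.4399, 0.0047, 0.0482]
tool_rot: [0.462, 0.887, 0.0, 0.001]
ft_force: [-0.7, 0.2, 6.5]
grip_width: 0.0543
grip_force: 30.0
time: 19.05
position: [0.442, 0.0043, 0.1909]
tool_rot: [0.462, 0.887, 0.001, 0.004]
ft_force: [1.1, -0.0, -1.6]
grip_width: 0.0541
grip_force: 30.0
dp [203. 148.  10.] rot [ 0.005  0.007 -0.276] dist 251
```

```bash
python3 -m jog '{"dp":[[28,20,10],[56,41,10],[84,61,10],[112,82,10],[140,102,10],[168,122,10],[188,137,10],[203,148,10],[203,148,10],[203,148,10]],"delta_rot":[[0,0,-0.05],[0,0,-0.1],[0,0,-0.15],[0,0,-0.2],[0,0,-0.24],[0,0,-0.276],[0,0,-0.276],[0,0,-0.276],[0,0,-0.276],[0,0,-0.276]],"gripper":[-1,-1,-1,-1,-1,-1,-1,-1,-1,-1]}'
python3 - <<'E'
from lib import *
plan((.447,.255,.054,.886))
E
```

```text
time: 20.05
position: [0.4433, 0.2556, 0.176]
tool_rot: [0.335, 0.942, -0.001, -0.001]
ft_force: [-0.8, 0.0, -1.6]
grip_width: 0.0543
grip_force: 30.0
dp [ -3.   2. 122.] rot [-0.003 -0.002  0.001] dist 122
```

```bash
python3 -m jog '{"dp":[[-2,2,40],[-2,2,80],[-2,2,100],[-2,2,112],[-2,2,118],[-2,2,122],[-2,2,122],[-2,2,122],[-2,2,122],[-2,2,122],[-2,2,122]],"delta_rot":[[0,0,0],[0,0,0],[0,0,0],[0,0,0],[0,0,0],[0,0,0],[0,0,0],[0,0,0],[0,0,0],[0,0,0],[0,0,0]],"gripper":[-1,-1,-1,-1,-1,-1,-1,0.65,0.65,0.65,0.65]}'
python3 -m jog '{"dp":[[0,0,-20],[0,0,-60],[0,0,-110],[0,0,-140],[0,0,-140]],"delta_rot":[[0,0,0],[0,0,0],[0,0,0],[0,0,0],[0,0,0]],"gripper":[0.65,0.65,0.65,1,1]}'
python3 - <<'E'
from lib import *
t=shot("top");s=shot("scene")
cv2.imwrite("pics/n5.png",np.hstack([crop(s,200,120,330,230,3.07,grid=10),crop(t,320,180,460,300,2.84,grid=10)[:337]]))
E
```

```text
time: 21.15
position: [0.4477, 0.2565, 0.0561]
tool_rot: [0.336, 0.942, 0.0, 0.001]
ft_force: [0.5, 0.1, -0.1]
grip_width: 0.0706
grip_force: 0.0
time: 21.65
position: [0.4504, 0.2575, 0.2003]
tool_rot: [0.336, 0.942, 0.003, 0.004]
ft_force: [0.4, 0.6, -1.3]
grip_width: 0.0806
grip_force: 0.0Traceback (most recent call last):
  File "<stdin>", line 3, in <module>
    return _nx.concatenate(arrs, 1, dtype=dtype, casting=casting)
           ~~~~~~~~~~~~~~~^^^^^^^^^^^^^^^^^^^^^^^^^^^^^^^^^^^^^^^
ValueError: all the input array dimensions except for the concatenation axis must match exactly, but along dimension 0, the array at index 0 has size 338 and the array at index 1 has size 337
```

```bash
cat >> lib.py <<'E'
def rect(x0,x1,y0,y1,z): return [[x0,y0,z],[x1,y0,z],[x1,y1,z],[x0,y1,z]]
def wire(pose,rects,c):
    L=[]
    for r in rects:
        p=proj(T(*pose,r),c); L+= [(p[i],p[(i+1)%len(p)]) for i in range(len(p))]
    return L
TUB=[rect(-.06,.06,-.075,.075,.08),rect(-.115,-.06,-.008,.008,.112),rect(-.06,.06,-.075,.075,0)]
CH=[rect(-.025,.005,-.094,-.054,.125),rect(-.025,.005,.054,.094,.125),[[0,-.053,.19],[0,.053,.19],[.1,.053,.2525],[.1,-.053,.2525]]]
FR=[rect(-.037,.077,-.112,.112,.15),rect(-.023,.063,-.098,.098,.15),rect(-.037,-.023,-.112,-.098,0),rect(-.037,-.023,.098,.112,0)]
E
python3 - <<'E'
from lib import *
t=shot("top");s=shot("scene");cv2.imwrite("pics/t5.png",t);cv2.imwrite("pics/s5.png",s)
tub=(.4714,-.1536,-1.584);ch=(.5002,-.3624,-1.4148)
w=lambda c:wire(tub,TUB,c)+wire(ch,CH,c)
a=crop(s,195,125,325,230,3.07,w("scene"),grid=10);b=crop(t,320,165,460,265,2.84,w("top"),grid=10)
h=min(len(a),len(b));cv2.imwrite("pics/n5.png",np.hstack([a[:h],b[:h]]))
E
```

```text
(no output)
```

View pics/n5.png

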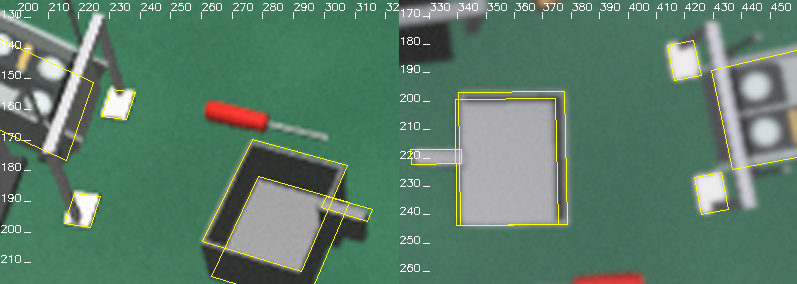

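Run:
```python
from lib import *
plan((.4726,-.0656,.2,-.013),(.4726,-.0656,.07,-.013))
```

```text
dp [-224. -232.   -5.] rot [-0.003 -0.     0.899] dist 323
dp [-224. -232.  125.] rot [-0.003 -0.     0.899] dist 346
```

```bash
python3 -m jog '{"dp":[[-224,-232,-5],[-224,-232,-5],[-224,-232,-5],[-224,-232,-5],[-224,-232,-5],[-224,-232,-5],[-224,-232,-5],[-224,-232,-5],[-224,-232,-5],[-224,-232,-5]],"delta_rot":[[0,0,0.899],[0,0,0.899],[0,0,0.899],[0,0,0.899],[0,0,0.899],[0,0,0.899],[0,0,0.899],[0,0,0.899],[0,0,0.899],[0,0,0.899]],"gripper":[1,1,1,1,1,1,1,1,1,1]}'
python3 - <<'E'
from lib import *
t=shot("top");s=shot("scene")
cv2.imwrite("pics/t6.png",t);cv2.imwrite("pics/s6.png",s)
# change of the tub region against the earlier picture
for c,a,b in(("top",t,cv2.imread("pics/t5.png")),("scene",s,cv2.imread("pics/s5.png"))):
    q=proj(T(.4714,-.1536,-1.584,rect(-.03,.06,-.075,.075,.08)),c); x0,y0=q.min(0).astype(int)-6;x1,y1=q.max(0).astype(int)+6
    print(c,cv2.absdiff(a,b)[y0:y1,x0:x1].mean().round(1))
plan((.4726,-.0656,.07,-.013))
E
```

```text
time: 22.85
position: [0.473, -0.0637, 0.1996]
tool_rot: [0.711, 0.703, -0.0, -0.002]
ft_force: [-0.2, 0.3, 0.6]
grip_width: 0.0869
grip_force: 0.0
top 29.1
scene 6.4
dp [ -2.  -1. 130.] rot [-0.001 -0.001  0.002] dist 130
```

```bash
python3 -m jog '{"dp":[[-2,-1,40],[-2,-1,80],[-2,-1,112],[-2,-1,129],[-2,-1,129],[-2,-1,129],[-2,-1,129],[-2,-1,129],[-2,-1,129],[-2,-1,129],[-2,-1,129],[-2,-1,129]],"delta_rot":[[0,0,0],[0,0,0],[0,0,0],[0,0,0],[0,0,0],[0,0,0],[0,0,0],[0,0,0],[0,0,0],[0,0,0],[0,0,0],[0,0,0]],"gripper":[1,1,1,1,0,-0.3,-0.5,-1,-1,-1,-1,-1]}' 58
python3 -m jog '{"dp":[[0,0,0],[0,0,0],[0,0,0],[0,0,0],[0,0,0]],"delta_rot":[[0,0,0],[0,0,0],[0,0,0],[0,0,0],[0,0,0]],"gripper":[-1,-1,-1,-1,-1]}'
python3 - <<'E'
from lib import *
t=shot("top");s=shot("scene")
tub=(.4714,-.1536,-1.584)
a=crop(s,225,125,355,240,3.07,wire(tub,TUB,"scene"),grid=10);b=crop(t,290,165,430,285,2.84,wire(tub,TUB,"top"),grid=10)
h=min(len(a),len(b));cv2.imwrite("pics/n6.png",np.hstack([a[:h],b[:h]]))
print(robot.get_obs()["position"])
E
```

```text
time: 24.15
position: [0.4731, -0.0671, 0.0717]
tool_rot: [0.712, 0.702, 0.0, 0.0]
ft_force: [0.7, -0.4, 0.2]
grip_width: 0.0312
grip_force: 0.0
time: 24.65
position: [0.473, -0.067, 0.0715]
tool_rot: [0.712, 0.702, -0.0, -0.0]
ft_force: [-0.7, 0.2, 0.2]
grip_width: 0.0156
grip_force: 58.0
[ 0.4729837  -0.06705266  0.07152456]
```

View pics/n6.png

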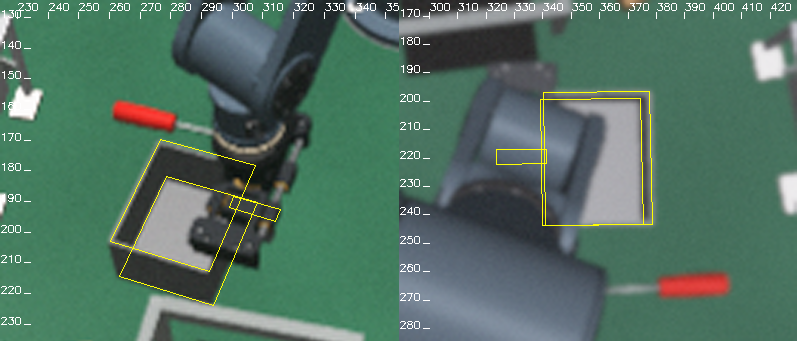

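```bash
python3 -m jog '{"dp":[[0,0,-5],[0,0,-15],[0,0,-22],[0,0,-22],[0,0,-22]],"delta_rot":[[0,0,0],[0,0,0],[0,0,0],[0,0,0],[0,0,0]],"gripper":[-1,-1,-1,-1,-1]}'
python3 - <<'E'
from lib import *
t=shot("top");s=shot("scene")
o=robot.get_obs();print(o["position"],o["moment"],o["ft_force"],o["grip_width"])
tub=(.4714,-.1536,-1.584)
up=[[[p[0],p[1],p[2]+o["position"][2]-.0715] for p in r] for r in TUB]
cv2.imwrite("pics/n7.png",crop(s,225,145,335,240,5,wire(tub,up,"scene"),grid=10))
plan((.4813,-.2422,.092,.156))
E
```

```text
time: 25.25
position: [0.4733, -0.0671, 0.094]
tool_rot: [0.712, 0.703, 0.0, 0.0]
ft_force: [-0.4, -0.1, -2.9]
grip_width: 0.0154
grip_force: 58.0
[ 0.47290462 -0.0669588   0.09353035] [0.10866385 0.07253881 0.005623  ] [-0.16202658  0.46982415 -1.57359043] 0.015469953614910985
dp [-175.   11.    2.] rot [-0.    -0.    -0.169] dist 175
```

View pics/n7.png

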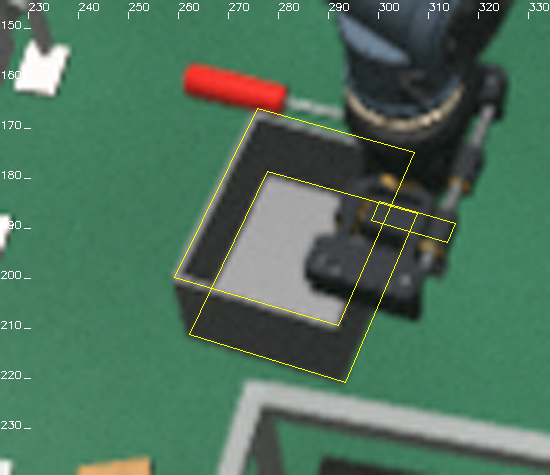

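The overlay matches: the tub hangs level, with its rim corner at scene (259,200). Next I carry it under the chute.

```bash
python3 -m jog '{"dp":[[-15,1,2],[-37,3,2],[-60,4,2],[-84,6,2],[-108,7,2],[-130,9,2],[-150,10,2],[-165,11,2],[-175,11,2],[-175,11,2],[-175,11,2],[-175,11,2]],"delta_rot":[[0,0,-0.02],[0,0,-0.04],[0,0,-0.06],[0,0,-0.08],[0,0,-0.1],[0,0,-0.12],[0,0,-0.14],[0,0,-0.16],[0,0,-0.169],[0,0,-0.169],[0,0,-0.169],[0,0,-0.169]],"gripper":[-1,-1,-1,-1,-1,-1,-1,-1,-1,-1,-1,-1]}'
python3 - <<'E'
from lib import *
t=shot("top");s=shot("scene")
o=robot.get_obs();print(o["position"],o["moment"],o["ft_force"],o["grip_width"])
ph=2*np.arctan2(o["tool_rot"][1],o["tool_rot"][0]); 
yd=R.from_quat(o["tool_rot"]).apply([0,1,0]);yaw=np.arctan2(yd[1],yd[0])-np.pi/2
p=o["position"];tub=(p[0]+.0866*np.cos(yaw),p[1]+.0866*np.sin(yaw),yaw);print(tub)
ch=(.5002,-.3624,-1.4148);c,si=np.cos(ch[2]),np.sin(ch[2]);d=np.array(tub[:2])-ch[:2];print("in chute",d@[c,si],d@[-si,c])
up=[[[q[0],q[1],q[2]+p[2]-.0715] for q in r] for r in TUB]
w=lambda k:wire(tub,up,k)+wire(ch,CH,k)
a=crop(s,180,125,300,240,3.3,w("scene"),grid=10);b=crop(t,340,165,460,280,3.3,w("top"),grid=10)
cv2.imwrite("pics/n8.png",np.hstack([a,b]))
E
```

```text
time: 26.55
position: [0.4813, -0.2409, 0.0913]
tool_rot: [0.65, 0.76, 0.0, -0.001]
ft_force: [-0.1, 1.2, -2.6]
grip_width: 0.0157
grip_force: 58.0
[ 0.4815686  -0.24115137  0.09148159] [ 0.0439414   0.06107767 -0.00204918] [-0.07501037 -0.18493996 -0.69549672] 0.015986167931747685
(np.float64(0.49509410026976275), np.float64(-0.3266886183581603), np.float64(-1.413970698191978))
in chute -0.03607102152775875 0.0005043776049007305
```

View pics/n8.png

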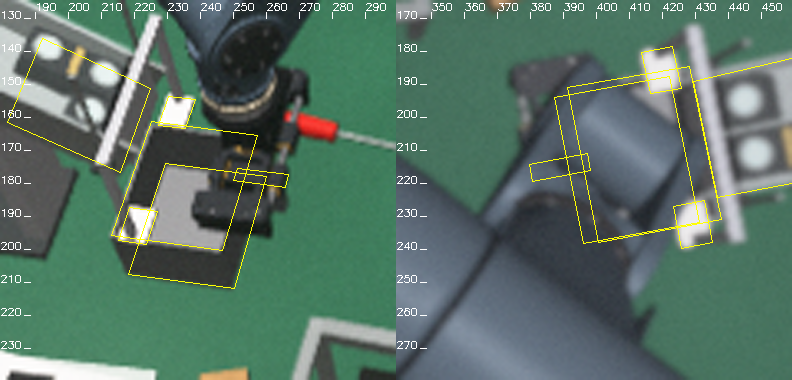

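```bash
python3 -m jog '{"dp":[[0,0,-10],[0,0,-20],[0,0,-28],[0,0,-36],[0,0,-44],[0,0,-52],[0,0,-60],[0,0,-68],[0,0,-76],[0,0,-82],[0,0,-86],[0,0,-86]],"delta_rot":[[0,0,0],[0,0,0],[0,0,0],[0,0,0],[0,0,0],[0,0,0],[0,0,0],[0,0,0],[0,0,0],[0,0,0],[0,0,0],[0,0,0]],"gripper":[-1,-1,-1,-1,-1,-1,-1,-1,-1,-1,-1,-1]}'
python3 -m jog '{"dp":[[0,0,0],[0,0,0],[0,0,0],[0,0,0],[0,0,0],[0,0,0],[0,0,0],[0,0,0],[0,0,0],[0,0,0]],"delta_rot":[[0,0,0],[0,0,0],[0,0,0],[0,0,0],[0,0,0],[0,0,0],[0,0,0],[0,0,0],[0,0,0],[0,0,0]],"gripper":[-1,-1,-1,-1,-1,-1,-1,-1,-1,-1]}'
python3 - <<'E'
from lib import *
t=shot("top");s=shot("scene")
o=robot.get_obs();print(o["position"],o["moment"],o["ft_force"],o["grip_width"])
a=crop(s,160,95,280,210,3.3,grid=10);b=crop(t,380,165,500,280,3.3,grid=10)
cv2.imwrite("pics/n9.png",np.hstack([a,b]))
E
```

```text
time: 27.85
position: [0.4815, -0.2419, 0.1778]
tool_rot: [0.65, 0.76, 0.0, -0.0]
ft_force: [0.3, 0.7, -4.2]
grip_width: 0.0154
grip_force: 58.0
time: 28.85
position: [0.4817, -0.2422, 0.1775]
tool_rot: [0.65, 0.76, -0.0, -0.0]
ft_force: [-0.6, 0.4, -4.6]
grip_width: 0.0161
grip_force: 58.0
[ 0.48172906 -0.24217252  0.1775535 ] [ 0.4531928   0.17631983 -0.03634531] [-0.47007423  0.83048292 -4.32612002] 0.015734356291100635
```

View pics/n9.png

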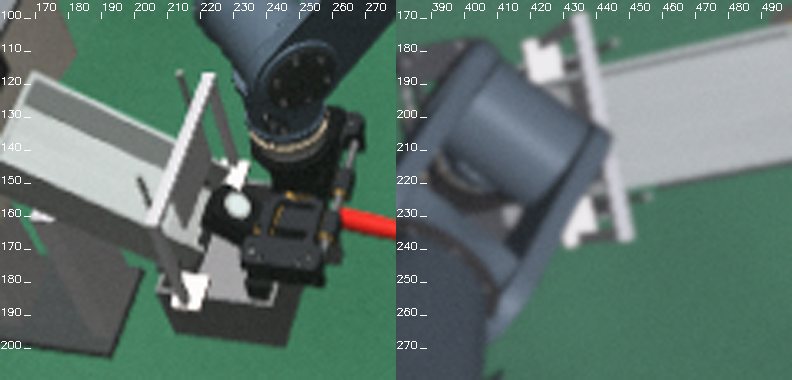

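The chute is empty, the gate is up, and a housing lens shows in the tub at scene (229,157). I lower slowly and look again.

```bash
python3 -m jog '{"dp":[[0,0,4],[0,0,10],[0,0,18],[0,0,26],[0,0,34],[0,0,42],[0,0,50],[0,0,58],[0,0,66],[0,0,74],[0,0,80],[0,0,80]],"delta_rot":[[0,0,0],[0,0,0],[0,0,0],[0,0,0],[0,0,0],[0,0,0],[0,0,0],[0,0,0],[0,0,0],[0,0,0],[0,0,0],[0,0,0]],"gripper":[-1,-1,-1,-1,-1,-1,-1,-1,-1,-1,-1,-1]}'
python3 - <<'E'
from lib import *
t=shot("top");s=shot("scene")
o=robot.get_obs();print(o["position"],o["moment"],o["ft_force"],o["grip_width"])
a=crop(s,160,110,280,225,3.3,grid=10);b=crop(t,360,165,480,280,3.3,grid=10)
cv2.imwrite("pics/n10.png",np.hstack([a,b]))
E
```

```text
time: 30.15
position: [0.4813, -0.2418, 0.0966]
tool_rot: [0.65, 0.76, -0.0, -0.001]
ft_force: [-0.4, 0.4, -2.6]
grip_width: 0.0154
grip_force: 58.0
[ 0.48186974 -0.24220511  0.09750494] [0.16045569 0.06183409 0.08348783] [ 0.15765073  0.14180522 -3.20638565] 0.015523545854769451
```

View pics/n10.png

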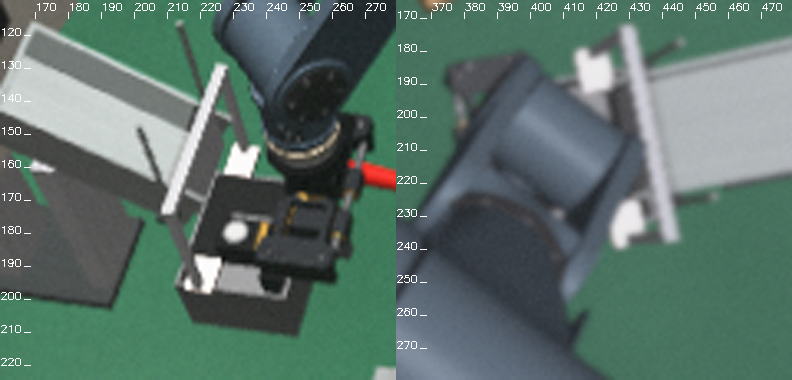

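The gate is shut again and the housings lie below the tub rim (lens at scene 233,180), with nothing on the green table around them. I back out, then turn the tub towards the frame front.

```bash
python3 -m jog '{"dp":[[6,0,0],[18,0,0],[33,0,0],[48,0,0],[63,0,0],[77,0,0],[86,0,0],[90,0,0],[90,0,0],[90,0,0]],"delta_rot":[[0,0,0],[0,0,0],[0,0,0],[0,0,0],[0,0,0],[0,0,0],[0,0,0],[0,0,0],[0,0,0],[0,0,0]],"gripper":[-1,-1,-1,-1,-1,-1,-1,-1,-1,-1]}'
python3 - <<'E'
from lib import *
plan((.436,-.0316,.092,1.677))
o=robot.get_obs();print(o["position"],o["ft_force"],o["moment"],o["q"])
E
```

```text
time: 31.25
position: [0.4684, -0.1538, 0.0977]
tool_rot: [0.65, 0.76, 0.0, 0.001]
ft_force: [-0.6, -0.6, -3.0]
grip_width: 0.0153
grip_force: 58.0
dp [126. -13.   6.] rot [-0.000e+00  1.000e-03 -1.521e+00] dist 127
[ 0.46838453 -0.15380639  0.09766287] [-0.58827915 -0.62849147 -2.99774771] [ 0.20694265  0.08363874 -0.032358  ] [-5.44265441e-01  5.54991679e-01  1.87302979e+00 -2.89714104e-04
  7.12301059e-01 -7.00059495e-01]
```

```bash
python3 -m jog '{"dp":[[8,0,0],[16,-1,0],[24,-2,0],[34,-3,0],[44,-4,0],[54,-5,0],[64,-6,0],[74,-7,0],[84,-8,0],[94,-9,0],[104,-10,0],[110,-11,0]],"delta_rot":[[0,0,-0.04],[0,0,-0.11],[0,0,-0.19],[0,0,-0.27],[0,0,-0.35],[0,0,-0.43],[0,0,-0.51],[0,0,-0.59],[0,0,-0.67],[0,0,-0.75],[0,0,-0.81],[0,0,-0.84]],"gripper":[-1,-1,-1,-1,-1,-1,-1,-1,-1,-1,-1,-1]}'
python3 - <<'E'
from lib import *
plan((.436,-.0316,.092,1.677))
E
```

```text
time: 32.45
position: [0.4394, -0.0457, 0.0976]
tool_rot: [0.282, 0.959, 0.0, -0.0]
ft_force: [0.2, 0.1, -4.5]
grip_width: 0.0154
grip_force: 58.0
dp [10. 10.  6.] rot [ 0.    -0.001 -0.678] dist 16
```

```bash
python3 -m jog '{"dp":[[1,1,1],[2,2,2],[4,4,3],[5,5,4],[7,7,5],[8,8,6],[10,10,6],[10,10,6],[10,10,6],[10,10,6],[10,10,6],[10,10,6]],"delta_rot":[[0,0,-0.05],[0,0,-0.13],[0,0,-0.21],[0,0,-0.29],[0,0,-0.37],[0,0,-0.45],[0,0,-0.53],[0,0,-0.6],[0,0,-0.65],[0,0,-0.678],[0,0,-0.678],[0,0,-0.678]],"gripper":[-1,-1,-1,-1,-1,-1,-1,-1,-1,-1,-1,-1]}'
python3 - <<'E'
from lib import *
t=shot("top");s=shot("scene");cv2.imwrite("pics/t11.png",t);cv2.imwrite("pics/s11.png",s)
for n in("frame","tub","housing0","jar0"):
  for c in("top","scene"): print(n,c,[([round(v) for v in d["rect"]],round(d["score"],2)) for d in robot.search_frame(n,c)])
fr=(.6514,-.0087,.1062);print("frame pred",[np.r_[np.vstack([proj(T(*fr,r),c) for r in FR]).min(0),np.vstack([proj(T(*fr,r),c) for r in FR]).max(0)].round(0) for c in("top","scene")])
o=robot.get_obs();p=o["position"];yd=R.from_quat(o["tool_rot"]).apply([0,1,0]);yaw=np.arctan2(yd[1],yd[0])-np.pi/2;print(p,yaw,o["moment"])
tub=(p[0]+.0866*np.cos(yaw),p[1]+.0866*np.sin(yaw),yaw);up=[[[q[0],q[1],q[2]+p[2]-.0715] for q in r] for r in TUB]
for c in("top","scene"):print("tub pred",np.r_[np.vstack([proj(T(*tub,r),c) for r in up]).min(0),np.vstack([proj(T(*tub,r),c) for r in up]).max(0)].round(0))
E
```

```text
time: 33.65
position: [0.437, -0.0326, 0.0916]
tool_rot: [-0.051, 0.999, -0.0, 0.0]
ft_force: [-0.4, -0.6, -3.8]
grip_width: 0.0158
grip_force: 58.0
frame top [([275, 133, 352, 188], 0.8)]
frame scene [([268, 224, 342, 284], 0.57)]
tub top [([292, 183, 343, 221], 0.82)]
tub scene [([291, 188, 341, 234], 0.83)]
housing0 top [([327, 207, 332, 214], 0.63), ([322, 192, 332, 212], 0.59)]
housing0 scene [([305, 198, 316, 216], 0.64), ([305, 213, 313, 226], 0.51), ([317, 201, 333, 217], 0.48)]
jar0 top [([222, 223, 244, 240], 0.88), ([195, 221, 220, 240], 0.78), ([222, 195, 242, 215], 0.68), ([194, 200, 212, 218], 0.66), ([187, 268, 203, 282], 0.53), ([215, 123, 255, 150], 0.23)]
jar0 scene [([427, 188, 446, 210], 0.79), ([415, 214, 439, 237], 0.72), ([388, 213, 408, 235], 0.72), ([410, 239, 435, 260], 0.67), ([388, 230, 406, 256], 0.66), ([394, 168, 412, 189], 0.66), ([310, 289, 324, 315], 0.43), ([291, 188, 340, 238], 0.16)]
frame pred [array([274., 132., 350., 184.]), array([264., 220., 343., 267.])]
[ 0.43691091 -0.03248823  0.09154897] 0.1031493234481029 [-0.01491453  0.33929751  0.00947406]
tub pred [293. 183. 344. 241.]
tub pred [288. 176. 340. 240.]
```

Run:
```python
from lib import *
im=cv2.imread("pics/top0.png"); 
# rectified floor patch round the frame: dark mat pixels, frame coordinates
fr=(.6514,-.0087,.1062); n=300
g=np.array([[(150-v)/1000,(150-u)/1000,0] for v in range(n) for u in range(n)])
def dark(c,im):
    m=proj(T(*fr,g),c).astype(np.float32).reshape(n,n,2); p=cv2.remap(im,m[...,0],m[...,1],cv2.INTER_LINEAR)
    return (p.max(2)<55).astype(np.uint8)
for c,f in(("top","top0"),("scene","scene0")):
    d=dark(c,cv2.imread(f"pics/{f}.png")); k,l,st,ce=cv2.connectedComponentsWithStats(d)
    for i in range(1,k):
        if st[i,4]>1500:
            x,y,w,h,a=st[i]; q=np.argwhere(l==i)[:,::-1]; r=cv2.minAreaRect(q.astype(np.float32))
            print(c,"x",(150-y-h)/1000,(150-y)/1000,"y",(150-x-w)/1000,(150-x)/1000,"minrect c",(150-r[0][1],150-r[0][0]),r[1:],a)
```

```text
top x 0.008 0.06 y -0.077 0.076 minrect c (34.50001525878906, -1.52587890625e-05) ((50.99999237060547, 151.99996948242188), 90.0) 7797
top x -0.064 -0.021 y -0.077 0.075 minrect c (-42.222381591796875, -0.4616241455078125) ((151.1573944091797, 41.725547790527344), 0.5208563208580017) 6149
scene x 0.027 0.053 y -0.079 0.077 minrect c (40.5, -0.499969482421875) ((154.99996948242188, 24.999996185302734), 0.0) 3778
scene x -0.062 -0.002 y -0.079 0.077 minrect c (-31.5, -0.5) ((59.0, 155.0), 90.0) 9044
scene x -0.15 -0.117 y -0.15 -0.076 minrect c (-133.0, -112.5) ((32.0, 73.0), 90.0) 2170
```

Run:
```python
from lib import *
plan((.5653,-.0179,.080,1.677),(.5653,-.0179,.0715,1.677))
```

```text
dp [-129.    1.   12.] rot [-0.    -0.    -0.003] dist 130
dp [-129.    1.   20.] rot [-0.    -0.    -0.003] dist 131
```

```bash
python3 -m jog '{"dp":[[-6,0,6],[-18,0,12],[-32,0,12],[-46,0,12],[-60,1,12],[-74,1,12],[-88,1,12],[-102,1,12],[-114,1,12],[-123,1,12],[-129,1,12],[-129,1,12]],"delta_rot":[[0,0,-0.003],[0,0,-0.003],[0,0,-0.003],[0,0,-0.003],[0,0,-0.003],[0,0,-0.003],[0,0,-0.003],[0,0,-0.003],[0,0,-0.003],[0,0,-0.003],[0,0,-0.003],[0,0,-0.003]],"gripper":[-1,-1,-1,-1,-1,-1,-1,-1,-1,-1,-1,-1]}'
python3 - <<'E'
from lib import *
s=shot("scene");t=shot("top")
print([([round(v) for v in d["rect"]],round(d["score"],2)) for c in("top","scene") for d in robot.search_frame("tub",c)])
plan((.5653,-.0179,.0715,1.677))
o=robot.get_obs();print(o["position"],o["ft_force"],o["moment"])
E
```

```text
time: 35.35
position: [0.566, -0.0181, 0.0791]
tool_rot: [-0.053, 0.999, -0.0, 0.0]
ft_force: [-0.1, -0.5, -3.2]
grip_width: 0.0159
grip_force: 58.0
[([288, 144, 335, 171], 0.92), ([311, 154, 325, 166], 0.37), ([282, 226, 333, 276], 0.65)]
dp [-1.  0.  8.] rot [ 0.    -0.001 -0.   ] dist 8
[ 0.56426483 -0.0180865   0.07937472] [ 1.16663019  0.74106923 -3.66932797] [ 0.00611848  0.33448974 -0.033256  ]
```

Position reached with no contact force. Now I set it down, release and retreat.

```bash
python3 -m jog '{"dp":[[-1,0,3],[-1,0,5],[-1,0,7],[-1,0,8],[-1,0,8],[-1,0,8],[-1,0,8]],"delta_rot":[[0,0,0],[0,0,0],[0,0,0],[0,0,0],[0,0,0],[0,0,0],[0,0,0]],"gripper":[-1,-1,-1,-1,-1,-1,-1]}'
python3 -m jog '{"dp":[[0,0,0],[0,0,0],[0,0,0],[0,0,0],[0,0,0],[0,0,0]],"delta_rot":[[0,0,0],[0,0,0],[0,0,0],[0,0,0],[0,0,0],[0,0,0]],"gripper":[-0.4,-0.2,0,0.3,0.3,0.3]}'
python3 -m jog '{"dp":[[0,0,-15],[0,0,-40],[0,0,-70],[10,0,-110],[50,0,-130],[90,0,-130],[90,0,-130],[90,0,-130]],"delta_rot":[[0,0,0],[0,0,0],[0,0,0],[0,0,0],[0,0,0],[0,0,0],[0,0,0],[0,0,0]],"gripper":[0.3,0.3,0.3,0.3,0.3,0.3,0.3,0.3]}'
python3 - <<'E'
from lib import *
s=shot("scene");t=shot("top");cv2.imwrite("pics/s12.png",s);cv2.imwrite("pics/t12.png",t)
fr=(.6514,-.0087,.1062)
for c,b in(("top",t),("scene",s)):
    pr=np.vstack([proj(T(*fr,r),c) for r in TUB]);print(c,"pred",pr.min(0).round(),pr.max(0).round(),[([round(v) for v in d["rect"]],round(d["score"],2)) for n in("tub","housing0") for d in robot.search_frame(n,c)])
E
```

```text
time: 36.25
position: [0.5655, -0.0182, 0.0727]
tool_rot: [-0.053, 0.999, -0.0, -0.0]
ft_force: [-5.4, -0.3, 6.5]
grip_width: 0.0158
grip_force: 58.0
time: 36.85
position: [0.5662, -0.0181, 0.0714]
tool_rot: [-0.053, 0.999, 0.0, 0.0]
ft_force: [0.4, 0.1, 0.2]
grip_width: 0.0531
grip_force: 0.0
time: 37.65
position: [0.4761, -0.0276, 0.2019]
tool_rot: [-0.053, 0.999, -0.0, 0.0]
ft_force: [0.6, -0.3, 0.7]
grip_width: 0.0568
grip_force: 0.0
top pred [288. 144.] [338. 200.] [([315, 154, 326, 169], 0.78), ([302, 179, 316, 181], 0.59), ([215, 122, 251, 152], 0.47)]
scene pred [279. 211.] [333. 277.] [([281, 215, 331, 276], 0.56), ([377, 211, 440, 269], 0.19), ([297, 234, 310, 251], 0.77), ([306, 234, 324, 256], 0.65), ([298, 249, 307, 258], 0.5)]
```

```bash
python3 -m jog '{"dp":[[80,300,-60],[80,300,-60],[80,300,-60],[80,300,-60],[80,300,-60],[80,300,-60],[168,600,-60],[168,600,-60],[168,600,-60],[168,600,-60],[168,600,-60],[168,600,-60]],"delta_rot":[[0,0,0],[0,0,0],[0,0,0],[0,0,0],[0,0,0],[0,0,0],[0,0,0],[0,0,0],[0,0,0],[0,0,0],[0,0,0],[0,0,0]],"gripper":[0.3,0.3,0.3,0.3,0.3,0.3,0.3,0.3,0.3,0.3,0.3,0.3]}'
python3 - <<'E'
from lib import *
s=shot("scene");t=shot("top");cv2.imwrite("pics/s13.png",s);cv2.imwrite("pics/t13.png",t)
fr=(.6514,-.0087,.1062)
# numeric tub fit: edge strength along the rim and fin outline
G={}
for c,im in(("top",t),("scene",s)):
    g=cv2.GaussianBlur(cv2.cvtColor(im,cv2.COLOR_BGR2GRAY).astype(np.float32),(0,0),1); G[c]=np.hypot(cv2.Sobel(g,5,1,0),cv2.Sobel(g,5,0,1))
def pts(r): r=np.array(r);return np.vstack([r[i]+(r[(i+1)%4]-r[i])*np.linspace(0,1,60)[:,None] for i in range(4)])
P=np.vstack([pts(TUB[0]),pts(TUB[1]),pts(rect(-.056,.056,-.071,.071,.08))])
def sc(q):
    v=0
    for c in G:
        m=proj(T(*q,P),c).astype(np.float32); v+=cv2.remap(G[c],m[:,:1],m[:,1:],1).mean()
    return v
best=max((sc(T(*fr,[[dx,dy,0]])[0][:2].tolist()+[fr[2]+a]),dx,dy,a) for dx in np.arange(-.02,.021,.002) for dy in np.arange(-.02,.021,.002) for a in np.arange(-.1,.11,.02))
print("best",best,"nominal",sc(fr))
for x,y in((.528,.354),(.438,.345),(.537,.264),(.447,.255)): print(lid(t,"top",x,y,.073)[1],lid(s,"scene",x,y,.073)[1])
# change map against the first picture
for c,im,f in(("top",t,"top0"),("scene",s,"scene0")):
    d=cv2.GaussianBlur(cv2.absdiff(im,cv2.imread(f"pics/{f}.png")),(0,0),2).max(2)>25
    k,l,st,ce=cv2.connectedComponentsWithStats(d.astype(np.uint8)); print(c,[tuple(int(v) for v in q) for q in st[1:] if q[4]>12])
for c in("top","scene"): print([([round(v) for v in d["rect"]],round(d["score"],2)) for n in("tub","housing0","gate") for d in robot.search_frame(n,c)])
E
```

```text
time: 39.15
position: [0.2557, 0.5271, 0.2609]
tool_rot: [-0.053, 0.999, -0.0, 0.0]
ft_force: [0.6, -0.0, -0.7]
grip_width: 0.0566
grip_force: 0.0
best (np.float32(247.54517), np.float64(0.005999999999999978), np.float64(0.003999999999999979), np.float64(0.04000000000000001)) nominal 222.61777
[(np.float32(0.526), np.float32(0.347), 31)] [(np.float32(0.54), np.float32(0.354), 30)]
[(np.float32(0.438), np.float32(0.337), 30)] [(np.float32(0.443), np.float32(0.349), 30)]
[(np.float32(0.531), np.float32(0.258), 31)] [(np.float32(0.541), np.float32(0.264), 30), (np.float32(0.485), np.float32(0.257), 29)]
[(np.float32(0.448), np.float32(0.25), 31), (np.float32(0.505), np.float32(0.266), 29)] [(np.float32(0.452), np.float32(0.258), 30), (np.float32(0.485), np.float32(0.257), 29)]
top [(288, 146, 50, 27, 1086), (234, 164, 22, 22, 369), (290, 171, 50, 28, 601), (435, 186, 48, 35, 1075), (219, 194, 23, 21, 375), (275, 194, 21, 21, 355), (192, 197, 24, 21, 395), (325, 197, 55, 49, 2016), (222, 221, 24, 20, 363), (300, 222, 21, 21, 361), (195, 224, 23, 21, 383), (256, 225, 22, 22, 369), (16, 28
[... 283 characters left out ...]
 71, 12, 8, 47), (183, 134, 36, 32, 683), (545, 143, 7, 8, 43), (527, 151, 35, 30, 616), (260, 172, 55, 52, 1900), (320, 190, 20, 24, 387), (359, 198, 21, 25, 414), (384, 211, 24, 48, 834), (308, 213, 9, 16, 106), (410, 216, 25, 48, 869), (334, 218, 21, 24, 355), (283, 231, 49, 31, 927), (364, 255, 22, 25, 436), (281, 259, 44, 12, 206)]
[([289, 144, 340, 199], 0.86), ([316, 155, 326, 168], 0.54), ([316, 172, 329, 184], 0.52), ([301, 178, 317, 183], 0.38), ([418, 173, 444, 240], 0.93)]
[([280, 216, 334, 274], 0.56), ([296, 236, 310, 252], 0.56), ([264, 158, 284, 165], 0.15), ([298, 247, 305, 259], 0.67), ([308, 236, 323, 256], 0.56), ([298, 234, 309, 252], 0.53), ([210, 130, 240, 197], 0.65)]
```

Run:
```python
from lib import *
fr=(.6514,-.0087,.1062)
def pts(r): r=np.array(r);return np.vstack([r[i]+(r[(i+1)%4]-r[i])*np.linspace(0,1,80)[:,None] for i in range(4)])
P=np.vstack([pts(TUB[0]),pts(TUB[1]),pts(rect(-.056,.056,-.071,.071,.08))])
boxes=[(x0,x1,y0,y1,z0,z1) for x0,x1,y0,y1,z0,z1 in [(-.037,-.023,-.112,.112,.13,.15),(.063,.077,-.112,.112,.13,.15),(-.037,.077,-.112,-.098,.13,.15),(-.037,.077,.098,.112,.13,.15),(-.037,-.023,-.112,-.098,0,.15),(-.037,-.023,.098,.112,0,.15),(.063,.077,-.112,-.098,0,.15),(.063,.077,.098,.112,0,.15)]]
G={};M={}
for c,f in(("top","t13"),("scene","s13")):
    g=cv2.GaussianBlur(cv2.cvtColor(cv2.imread(f"pics/{f}.png"),6).astype(np.float32),(0,0),.8); G[c]=np.hypot(cv2.Sobel(g,5,1,0),cv2.Sobel(g,5,0,1))
    m=np.zeros((400,640),np.uint8)
    for b in boxes:
        h=cv2.convexHull(proj(T(*fr,[[x,y,z] for x in b[:2] for y in b[2:4] for z in b[4:]]),c).astype(np.float32)); cv2.fillConvexPoly(m,h.round().astype(int),1)
    M[c]=cv2.dilate(m,np.ones((5,5)))==0; G[c]*=M[c]
def sc(q,cs):
    v=0
    for c in cs:
        m=proj(T(*q,P),c).astype(np.float32); a=cv2.remap(G[c],m[:,:1],m[:,1:],1); w=cv2.remap(M[c].astype(np.float32),m[:,:1],m[:,1:],1); v+=a.sum()/w.sum()
    return v
for cs in(["top"],["scene"],["top","scene"]):
    r=sorted(((sc(T(*fr,[[dx,dy,0]])[0][:2].tolist()+[fr[2]+a],cs),round(dx*1e3),round(dy*1e3),round(a,3)) for dx in np.arange(-.014,.015,.002) for dy in np.arange(-.014,.015,.002) for a in np.arange(-.08,.09,.01)),reverse=True)[:60]
    print(cs,r[0],"mean of best",np.mean([k[1:] for k in r],0).round(3))
```

```text
['top'] (np.float32(116.53451), 4, -6, np.float64(-0.08)) mean of best [ 2.167 -0.467 -0.01 ]
['scene'] (np.float32(178.36118), 8, 2, np.float64(0.01)) mean of best [7.9   2.367 0.019]
['top', 'scene'] (np.float32(285.2992), 8, 2, np.float64(0.02)) mean of best [7.167 2.533 0.022]
```

```bash
python3 -c "
from rig import robot
print(robot.hand_in())"
```

```text
the job is handed in; nothing more can be done
None
```

The job is handed in after about 39 s of robot time: all four white jars are in their own crate cells, and the three housings are in the tub. The tub stands in the frame on its mat, fin to the front and square to within about 1° and a few mm by my fit. The before/after pictures show no change to the other things on the bench.

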